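# Set the stop of a portion guide to the marked slice width with its thumbwheel

## Robot

A 6-joint arm with a two-finger parallel gripper is mounted at the origin on a cart in front of the work surface, level with it; the furniture and walls round the work are solid. World frame = base frame: x ahead of the robot, y to its left, z up, the work surface at z = 0. Lengths are in mm, angles in degrees, forces in N, time in s.
With the tool pointing down it reaches from about 350 to 875 mm from the base axis. Payload 4.2 kg.
Tool frame: the origin (TCP) lies midway between the tips of the shut fingers; the grasp point (between the pads) lies 19 mm behind it; z points along the fingers, y is the direction in which the jaws open and shut (so a half turn about z gives the same grasp; the last joint's range is limited). The gripper opens to 85 mm and grips with 20 to 120 N. Pads are 22 mm wide; open, the fingers measure 114 mm over their backs; the gripper's body (76 mm by 85 mm) begins 54 mm behind the grasp point. The pads swing forward as they close: fully open they stand 13 mm farther back than shut.
Start: joints at [-52.219, 22.042, 0.453, 0, -68.411, -14.817], TCP at [243.86, -575.44, 231.312] pointing down, gripper open.
Joint ranges: [-179.83, 179.83], [-69.29, 118.12], [-61.27, 80.66], [-181.25, 117.63], [-171.15, -9.14], [-177.46, 177.46]. Speed limits (degrees/s): [159.86, 159.86, 180, 180, 180, 180].

## Interface

Orientations are given as [roll, pitch, yaw] about the fixed x, y, z axes, in that order (R = Rz(yaw) Ry(pitch) Rx(roll)).
In Python, from rig import telemetry, grab_frame, camera_params, robot gives the robot as it stands. The module is installed in compiled form; this text tells all that it offers.
- The arm moves only by the tool apply_moves, never from a script. Its argument "commands" is a list of rows, each a list of 7 numbers: the closure, from 0 (fully open) to 1 (shut), then the shift along the tool's x, y, z in mm, then the turn, a rotation vector about the tool's x, y, z in degrees. In form: [[hand, x, y, z, wx, wy, wz], ...]. A call has 1 to 20 rows; each row shifts and turns the commanded pose from where the row before left it, along the tool's axes as they then stand; what a row does not reach is not made up. A row lasts 1/12 s, in which the tool goes at most 41.7 mm and 7.16 degrees, less where a joint would pass 70% of its speed; a pose out of reach is approached as far as the arm can. A call with a gripper value outside its range is refused whole. The fingers move at their own pace and stop on an object; "squeeze" is the grip in N (left out, the last holds). Time passes only in rows, so rows that do not move let the fingers close. It gives the time, the measured TCP pose, the force and the opening at its end, in the units of the state.
- telemetry.state(): the state, without advancing time (a new reading comes with each control period).
- grab_frame(name): name is "scene" or "side" or "wrist"; returns (picture, depth): 420x560x3 uint8, blue, green, red; 420x560 float32, mm along the optical axis (not along the pixel's ray), 0 where there is no reading.
- camera_params(name): a dict with "mtx" (3x3 intrinsics, pixels), "dist_coeffs" ([k1, k2, p1, p2, k3] as OpenCV has them; the pictures are not rectified), "camera_from_world" (4x4, takes a point from world to camera coordinates). Camera axes: x right, y down, z forward; pixel columns grow to the right and rows downward; lengths in mm; the calibration is good to about 2 mm. A picture is of the moment at which its call begins: read the wrist's pose just before it. camera_params takes no time and is no camera call; for the wrist camera it gives the pose at the moment of the call.
- robot.sign_off(): hands the job in, once; it reports no verdict.
The state is a dict: "t": time; "joint_pos": joint angles; "qvel": joint speeds; "joint_efforts": joint torques, N m; "tool_pos": TCP position; "eef_rot": TCP orientation; "contact_force": force on the tool from outside, world axes, zero at the start; "wrist_torque": the same for the moment, N m; "gripper_width": opening from 0.0 (shut) to 1.0 (fully open).
Only numpy, scipy, OpenCV 4.12 (cv2) and the standard library are available. Lean on these libraries where they do the work, as an engineer would, in place of code of your own. Each camera call takes 0.05 s, during which the arm holds its last target.

## Task

Set the portion guide on the prep table to the slice width that is marked: roll its knurled wheel under a fingertip, a few strokes towards the knife slot, until the stop plate has closed up and the point of its pointer is in line with the point of the marker on the scale. Work the wheel only, without touching the stop plate, and leave the things round about where they stand; pick nothing up.

Things in the scene. Friction and masses are not known exactly. Their poses are not given: they have to be found in the camera images.
- guide: Portion guide, a fixture that cannot shift: grey bed 165 (x) x 300 (y) mm, 12 mm high, turned about the vertical. Origin on the table under the bed (x -90..75, y -150..150 mm). Its +y runs from the wheel (y -110) past the stop plate (face at y -30 at first) to the knife slot between four posts (y 38, 70 mm tall). Cheeks beside the wheel: 58 mm over both, tops 60 mm above the table.
- wheel_top (a point): Top of the knurled wheel's rim, 76 mm above the table, the guide's highest point; axes as guide; it does not turn with the wheel. Rolling the wheel's top towards the guide's +y moves the stop plate to +y, 6 mm per radian or 2.2 mm for every 10 mm of rim; rolling it back moves it back. It stays where it is left.
- wheel: Knurled steel wheel, 54 mm diameter, 20 mm wide, 30 fine ribs across the rim; axle level along the guide's x and rigid; origin on the axle, 27 mm below the rim's top. Pressed lightly from above (5 to 20 N), its top follows a fingertip drawn along the guide's y (about 2 N of drag turns it); it turns freely both ways and coasts little.
- stop: Upright steel stop plate, 104 mm (x) x 8 mm, top 68 mm above the table, on two rods; driven only by the wheel, along the guide's y. Origin on its closing face. It can travel 55 mm to +y and 8 mm to -y from its start.
- stop_tip (a point): Point of the dark pointer at the stop plate's front (-x) end, over the scale, 20 mm above the table, in the plane of the closing face.
- mark_tip (a point): Point of the marker, a black rider 16 x 16 x 12 mm with a round steel screw on top, fixed on the scale at the guide's front (-x) edge. Its point faces the pointer's path, 1 mm from the pointer when in line. Axes as guide. At the start it lies 14 to 28 mm further to the guide's +y than the pointer.
- deli_cup: lidded off-white deli cup, 74 mm wide, 68 mm tall, loose, behind the guide; origin under its centre. A bystander.
- spice_jar_1: spice jar, 40 mm wide, 105 mm tall, loose, behind the guide; origin under its centre. A bystander.
- label_roll_2: small roll of labels, 52 mm wide, 30 mm tall, loose, behind the guide; origin under its centre. A bystander.
- bench_scraper: bench scraper, 78 x 150 x 24 mm, lying loose beside the guide at its +y end; origin under its centre. A bystander.
- probe_thermometer: pocket probe thermometer, 166 x 44 x 13 mm, lying loose beside the guide near the wheel; origin under its centre. A bystander.

How it is judged (in metres and radians):
On the way:
1. a fingertip presses on the wheel and has begun to move the stop plate with it (contact force between the fingers and wheel above 0.5 N and distance of stop_tip from where it was at the start of the episode above 0.003 m), for 0.05 s.
At the end, for the whole second after the job is handed in: The pointer of the stop plate is in line with the marker's point to within 2.5 mm along the guide, at rest (y of stop_tip in the frame of mark_tip between -0.0025 and 0.0025 m and linear speed of stop below 0.005 m/s); the robot touches nothing.
It fails at once if the stop plate is touched or pushed by the robot (contact force between any of the fingers, the arm and stop above 1 N).
It fails at once if one of the loose things round about is moved more than 15 mm or lifted (distance of any of deli_cup, spice_jar_1, label_roll_2, bench_scraper, probe_thermometer from where it was at the start of the episode above 0.015 m).
It also fails if it takes over 64 s, if anything falls off the work surface, if the arm or the gripper's body presses on something with over 40 N, if the wrist force passes 120 N, or if a joint passes its speed limit or range.

## Working session

There is one attempt and no reset: what is moved stays moved. The work goes in short steps, Python scripts to look and compute and a tool call to move; the robot and the scene stay as the last step left them, time stands still between calls to the robot, and variables do not carry over. Pictures are saved under pics/ and viewed, and the job is handed in when it is done.

Besides the shell and the picture viewer there is one more tool, called in YAML: its name, and indented under it one key for each argument. apply_moves: Moves the arm, as the interface text tells. Its arguments: {"type":"object","properties":{"commands":{"type":"array","items":{"type":"array","items":{"type":"number"}}},"squeeze":{"type":"number"}},"required":["commands"]}

```bash
mkdir -p pics
python3 - <<'E'
from rig import telemetry, grab_frame, camera_params
import cv2,numpy as np
print(telemetry.state())
for n in("scene","side"):
    p,d=grab_frame(n); cv2.imwrite(f"pics/{n}0.png",p); np.save(f"pics/{n}0.npy",d); np.save(f"pics/{n}0i.npy",p)
    c=camera_params(n); print(n,c)
E
```

```text
{'t': 0.0, 'joint_pos': array([-5.22186967e+01,  2.20900312e+01,  3.79218333e-01, -2.73214301e-02,
       -6.84127981e+01, -1.48174603e+01]), 'qvel': array([-0.00085731, -0.04866773,  0.04517823, -0.1272632 , -0.02733533,
       -0.00103102]), 'joint_efforts': array([-8.37448988e-05, -3.92289770e+01,  1.88403511e+01,  4.18616742e+00,
       -4.67674530e-03,  1.97548951e-05]), 'tool_pos': array([ 243.62900085, -574.91527955,  230.22977986]), 'eef_rot': array([ 1.79874006e+02, -7.07364493e-03, -1.57046229e+02]), 'contact_force': array([ 0.15438551, -0.14894673,  0.6771462 ]), 'wrist_torque': array([-0.00486916,  0.07164315, -0.00812226]), 'gripper_width': 0.9993761175697138}
scene {'mtx': array([[416.9165131 ,   0.        , 275.37539999],
       [  0.        , 416.9165131 , 216.70679732],
       [  0.        ,   0.        ,   1.        ]]), 'dist_coeffs': array([-0.09322216,  0.        ,  0.        ,  0.        ,  0.        ]), 'camera_from_world': array([[-6.78729887e-01, -7.34342916e-01,  8.13764458e-03,
         4.44120597e+02],
       [-3.39173298e-01,  3.03620359e-01, -8.90379779e-01,
         2.33268753e+02],
       [ 6.51373329e-01, -6.07087439e-01, -4.55145721e-01,
         6.04839432e+02],
       [ 0.00000000e+00,  0.00000000e+00,  0.00000000e+00,
         1.00000000e+00]])}
side {'mtx': array([[545.37406246,   0.        , 287.95516523],
       [  0.        , 545.37406246, 208.40914829],
       [  0.        ,   0.        ,   1.        ]]), 'dist_coeffs': array([-0.1870399,  0.       ,  0.       ,  0.       ,  0.       ]), 'camera_from_world': array([[ 9.99928168e-01,  9.07666616e-03,  7.82775068e-03,
        -5.80411209e+02],
       [ 1.14072137e-02, -5.20214326e-01, -8.53959560e-01,
         9.26809203e+01],
       [-3.67899780e-03,  8.53987511e-01, -5.20280497e-01,
         1.07765854e+03],
       [ 0.00000000e+00,  0.00000000e+00,  0.00000000e+00,
         1.00000000e+00]])}
```

View pics/scene0.png

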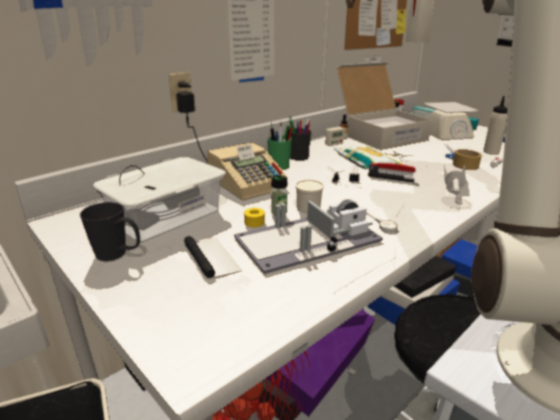

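View pics/side0.png

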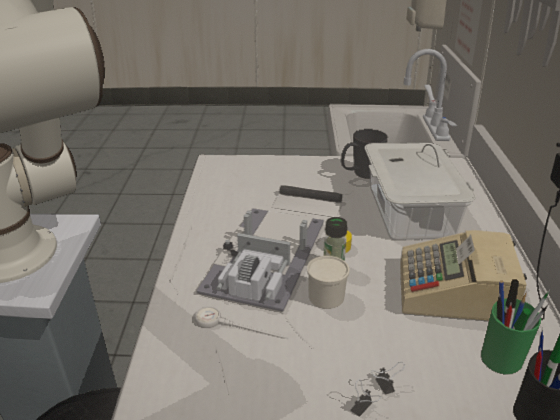

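The side view shows the guide from its wheel end: the wheel is near (247,268), the stop plate near (268,245) and the marker near (228,247). I'll enlarge both views to measure.

```bash
cat > h.py <<'E'
import numpy as np,cv2
from rig import camera_params
def ray(n,uv,c=None):
    c=c or camera_params(n); T=c["camera_from_world"]
    p=cv2.undistortPoints(np.array([[uv]],float),c["mtx"],c["dist_coeffs"])[0,0]
    R=T[:3,:3]; o=-R.T@T[:3,3]; return o,R.T@np.array([p[0],p[1],1.])
def onz(n,uv,z,c=None):
    o,d=ray(n,uv,c); return o+d*(z-o[2])/d[2]
def proj(n,P,c=None):
    c=c or camera_params(n); T=c["camera_from_world"]
    return cv2.projectPoints(np.array(P,float).reshape(-1,1,3),cv2.Rodrigues(T[:3,:3])[0],T[:3,3],c["mtx"],c["dist_coeffs"])[0][:,0]
def tri(n1,u1,n2,u2,c1=None,c2=None):
    o1,d1=ray(n1,u1,c1);o2,d2=ray(n2,u2,c2)
    A=np.stack([d1,-d2],1); s=np.linalg.lstsq(A,o2-o1,rcond=None)[0]
    a,b=o1+d1*s[0],o2+d2*s[1]; return (a+b)/2,np.linalg.norm(a-b)
def crop(img,x0,y0,w,h,k,f):
    cv2.imwrite(f,cv2.resize(img[y0:y0+h,x0:x0+w],None,fx=k,fy=k,interpolation=cv2.INTER_CUBIC))
E
python3 - <<'E'
from h import *
crop(np.load("pics/side0i.npy"),190,200,133,116,6,"pics/s_crop.png")
crop(np.load("pics/scene0i.npy"),230,190,160,80,5,"pics/c_crop.png")
E
```

```text
(no output)
```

View pics/s_crop.png

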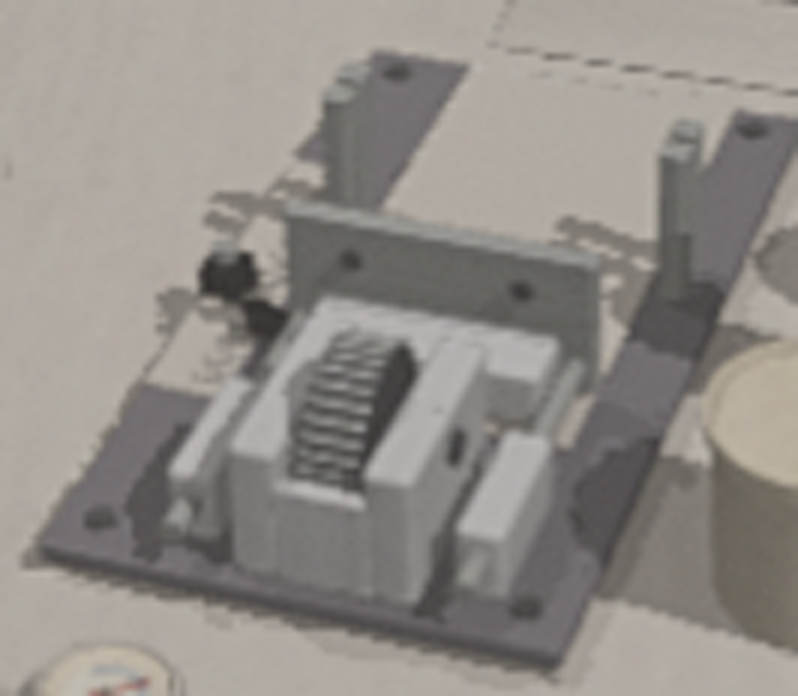

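View pics/c_crop.png

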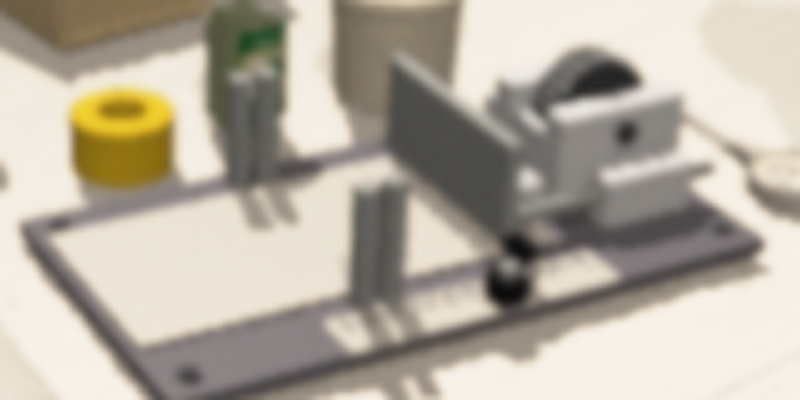

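Run:
```python
from h import *
from scipy.optimize import least_squares
S=lambda x,y:(190+x/6-.42,200+y/6-.42); C=lambda x,y:(230+x/5-.4,190+y/5-.4)
obs=[("side",S(42,547),(-90,-150,12)),("side",S(557,652),(75,-150,12)),("side",S(375,55),(-90,150,12)),
("scene",C(762,240),(-90,-150,12)),("scene",C(25,226),(75,150,12))]
pts=[onz(n,u,12) for n,u,_ in obs]
for o,p in zip(obs,pts):print(o[0],o[2],p.round(1))
def W(v,P): 
    c,s=np.cos(v[2]),np.sin(v[2]);P=np.array(P,float);return np.array([v[0]+c*P[0]-s*P[1],v[1]+s*P[0]+c*P[1],P[2]])
f=lambda v:np.concatenate([(p-W(v,o[2]))[:2] for o,p in zip(obs,pts)])
r=least_squares(f,[pts[0][0]+90,pts[0][1]+150,0]);print(r.x,np.degrees(r.x[2]),f(r.x).round(1))
for nm,P in dict(wheel=(0,-110,76),tip=(-52,-30,20),platec=(0,-30,68)).items():
    w=W(r.x,P);print(nm,w.round(1),[proj(n,w).round(1).tolist() for n in("side","scene")])
# direct checks: wheel top crest & screw
for u,v in(("side",S(352,340)),("scene",C(590,48))):print(u,onz(u,v,76).round(1))
print("rider tri",tri("side",S(228,250),"scene",C(512,265)))
```

```text
side (-90, -150, 12) [ 417.3 -116.7   12. ]
side (75, -150, 12) [ 572.3 -159.5   12. ]
side (-90, 150, 12) [499. 168.  12.]
scene (-90, -150, 12) [ 417.9 -110.3   12. ]
scene (75, 150, 12) [650.9 129.3  12. ]
[ 5.42663275e+02  4.56773668e+00 -2.72741160e-01] -15.62691735808441 [ 1.7 -1.1 -2.2  0.6  2.6 -5.3  2.3  5.3 -4.4  0.4]
wheel [ 513.  -101.4   76. ] [[[249.2, 257.9]], [[348.9, 199.8]]]
tip [484.5 -10.3  20. ] [[[238.6, 252.9]], [[331.2, 238.5]]]
platec [534.6 -24.3  68. ] [[[263.6, 236.9]], [[319.7, 209.6]]]
side [511.1 -96.6  76. ]
scene [ 517.4 -101.9   76. ]
rider tri (array([461.0789731 ,  15.13295269,  29.6950171 ]), np.float64(0.4497263759106163))
```

apply_moves:
  commands:
    - [1,0,0,0,0,0,6.43]
    - [1,0,0,0,0,0,6.43]
    - [1,0,0,0,0,0,6.43]
    - [1,0,0,0,0,0,6.43]
    - [1,0,0,0,0,0,6.43]
    - [1,0,0,0,0,0,6.43]
    - [1,-9.4,36,0,0,0,0]
    - [1,-9.4,36,0,0,0,0]
    - [1,-9.4,36,0,0,0,0]
    - [1,-9.4,36,0,0,0,0]
    - [1,-9.4,36,0,0,0,0]
    - [1,-9.4,36,0,0,0,0]
    - [1,-9.4,36,0,0,0,0]
    - [1,-9.4,36,0,0,0,0]
    - [1,-9.4,36,0,0,0,0]
    - [1,-9.4,36,0,0,0,0]
    - [1,-9.4,36,0,0,0,0]
    - [1,-9.4,36,0,0,0,0]
    - [1,-9.4,36,0,0,0,0]
    - [1,0,0,0,0,0,0]
  squeeze: 40

```text
t: 1.77
tool_pos: [490.1, -153.4, 231.0]
eef_rot: [180.0, 0.0, 164.7]
contact_force: [-1.4, -0.5, -0.5]
gripper_width: -0.001
```

Run:
```python
from h import *
from rig import telemetry, grab_frame
s=telemetry.state();print(s)
c=camera_params("wrist");p,d=grab_frame("wrist");cv2.imwrite("pics/w1.png",p)
T=c["camera_from_world"];print(c["mtx"][0,0],-T[:3,:3].T@T[:3,3],T[:3,:3].round(2))
p,d=grab_frame("side");cv2.imwrite("pics/s1.png",p)
```

```text
{'t': 1.7667, 'joint_pos': array([ 7.32183954e-01,  1.11617722e+01, -1.50142475e+01, -3.13938102e-02,
       -6.37697541e+01, -1.05997957e+02]), 'qvel': array([-4.14253717, -0.86666406, -1.61884631,  0.51306931, -1.42395802,
        4.08455078]), 'joint_efforts': array([  1.75929632, -28.41572464,  18.43248546,   3.94159153,
         0.06492753,  -0.3297562 ]), 'tool_pos': array([ 490.13817585, -153.40286562,  230.96748951]), 'eef_rot': array([1.79957973e+02, 4.43579035e-02, 1.64720349e+02]), 'contact_force': array([-1.43354375, -0.51955968, -0.46077271]), 'wrist_torque': array([-0.02933597,  0.0277082 , -0.02253908]), 'gripper_width': -0.0010295069084138386}
332.8254106517675 [ 417.15147861 -133.33075985  373.84801281] [[ 0.26  0.96  0.  ]
 [ 0.92 -0.25  0.3 ]
 [ 0.29 -0.08 -0.95]]
```

View pics/w1.png

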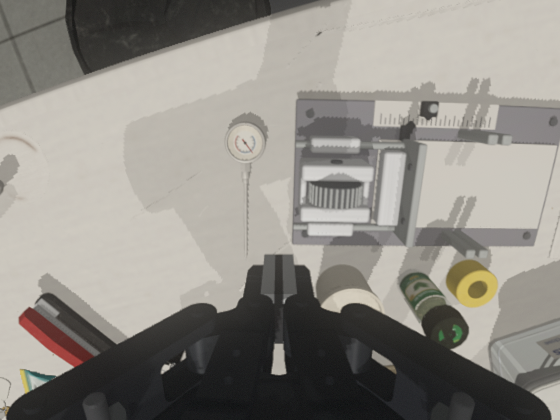

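View pics/s1.png

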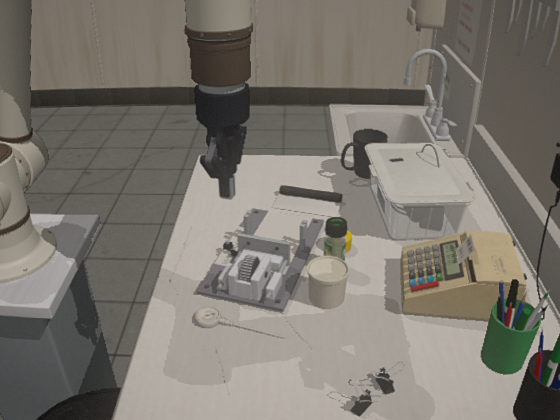

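The wrist view shows the whole guide: wheel about (336,190), pointer about (407,128), rider about (429,109). I'll use its corners, plus zooms of the wheel and scale.

Run:
```python
from h import *
p=cv2.imread("pics/w1.png")
crop(p,285,90,130,90,6,"pics/w1a.png");crop(p,285,160,130,90,6,"pics/w1b.png")
crop(p,370,90,70,55,11,"pics/w1c.png")
```

```text
(no output)
```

View pics/w1a.png

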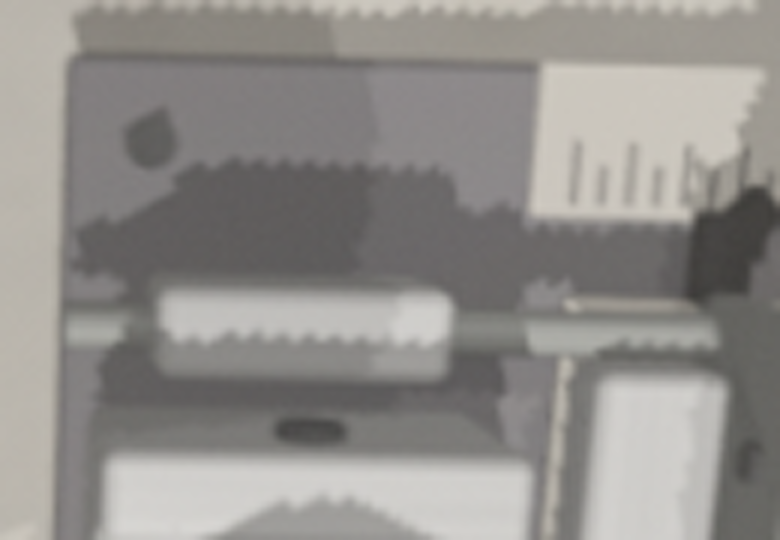

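View pics/w1b.png

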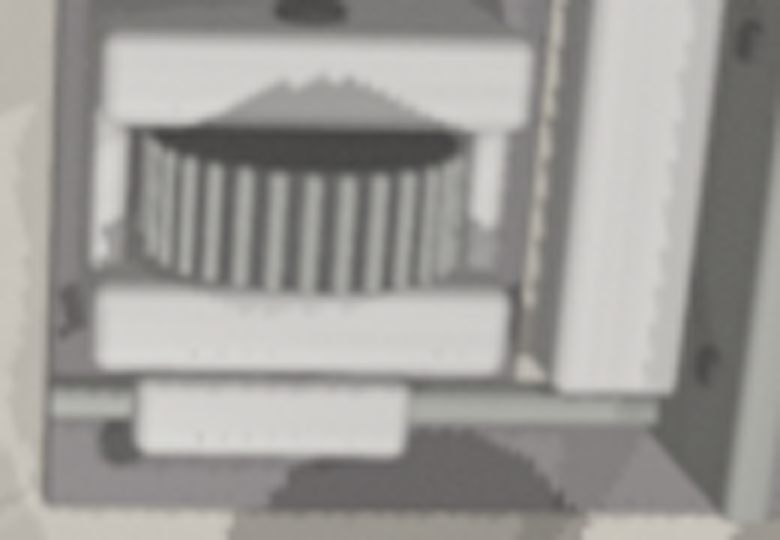

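View pics/w1c.png

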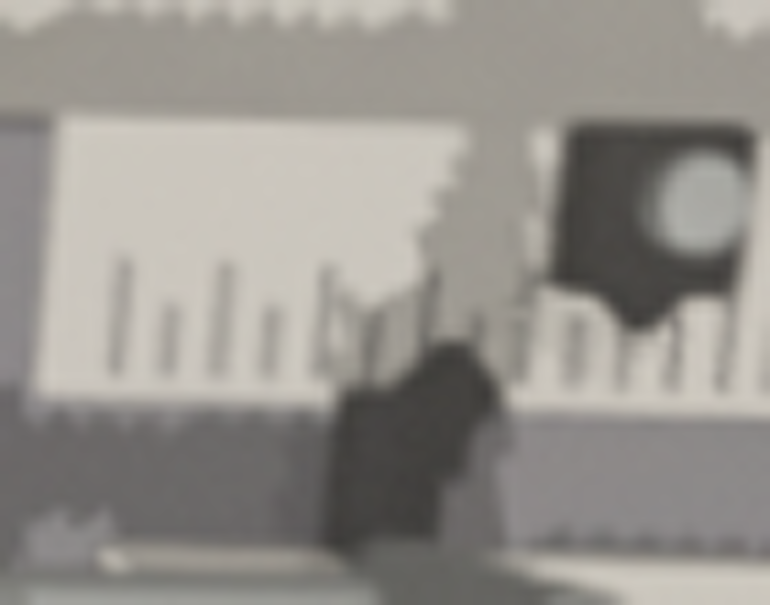

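Run:
```python
from h import *
c=camera_params("wrist")
A=lambda x,y:(285+x/6-.42,90+y/6-.42);B=lambda x,y:(285+x/6-.42,160+y/6-.42);C=lambda x,y:(370+x/11-.45,90+y/11-.45)
q=lambda uv,z:onz("wrist",uv,z,c)
a=q(A(68,57),12);b=q(B(45,503),12);e=b-a
yaw=np.arctan2(e[1],e[0]);print("edge",a.round(1),b.round(1),np.hypot(*e[:2]),np.degrees(yaw))
f=q((531.5,244),12);g=f-b;print("far",f.round(1),np.hypot(*g[:2]),np.degrees(np.arctan2(-g[0],g[1])))
w=q(B(308,233),76);print("wheel",w.round(1))
ex=np.array([np.cos(yaw),np.sin(yaw)]);ey=np.array([-ex[1],ex[0]])
O=(a[:2]+b[:2])/2+150*ey+7.5*ex;print("O",O,"wheel in guide",(w[:2]-O)@ex,(w[:2]-O)@ey)
for n,u,z in(("ptr",C(460,345),20),("mark",C(638,330),20),("mark",C(638,330),24)):
    P=q(u,z);print(n,P.round(1),(P[:2]-O)@ex,(P[:2]-O)@ey)
print("wheel world by pose",O-110*ey)
```

```text
edge [ 414.6 -117.    12. ] [ 570.5 -162.2   12. ] 162.39497587481168 -16.167540537624976
far [651.4 121.2  12. ] 294.7047360036216 -15.927594395965277
wheel [ 510.1 -106.7   76. ]
O [541.5286806    2.35379497] wheel in guide 0.1380541240002581 -113.5162746652221
ptr [466.8  -6.4  20. ] -69.29607201638353 -29.230648335951482
mark [469.8  10.5  20. ] -71.14622229605037 -12.147784041133779
mark [469.2   8.8  24. ] -71.27849210874021 -13.909858571669146
wheel world by pose [ 510.89950714 -103.29587959]
```

apply_moves:
  commands:
    - [1,-3.2,21.6,0,0,0,0.7]
    - [1,-3.2,21.6,0,0,0,0]
    - [1,0,0,35,0,0,0]
    - [1,0,0,35,0,0,0]
    - [1,0,0,35,0,0,0]
    - [1,0,0,25,0,0,0]
    - [1,0,0,0,0,0,0]
    - [1,0,0,0,0,0,0]

```text
t: 2.53
tool_pos: [504.6, -119.0, 100.6]
eef_rot: [-179.9, -0.2, 163.6]
contact_force: [1.2, 0.5, 0.7]
gripper_width: 0.001
```

Run:
```python
from h import *
from rig import telemetry, grab_frame
s=telemetry.state();print({k:s[k].round(2) for k in("tool_pos","eef_rot","contact_force","joint_pos")})
t=s["tool_pos"]
p,d=grab_frame("wrist");cv2.imwrite("pics/w2.png",p)
print((np.array([511,-104])-t[:2])@np.array([.961,-.276]),(t[:2]-[511,-104])@np.array([.276,.961]))
p,d=grab_frame("side");crop(p,190,150,133,133,6*.75,"pics/s2.png")
```

```text
{'tool_pos': array([ 504.59, -118.99,  100.65]), 'eef_rot': array([-1.7991e+02, -1.6000e-01,  1.6361e+02]), 'contact_force': array([1.2 , 0.46, 0.71]), 'joint_pos': array([ 4.7000e+00,  1.9810e+01, -2.4350e+01,  4.0000e-02, -4.6030e+01,
       -1.1111e+02])}
2.0213589408768318 -16.1742359210695
```

View pics/w2.png

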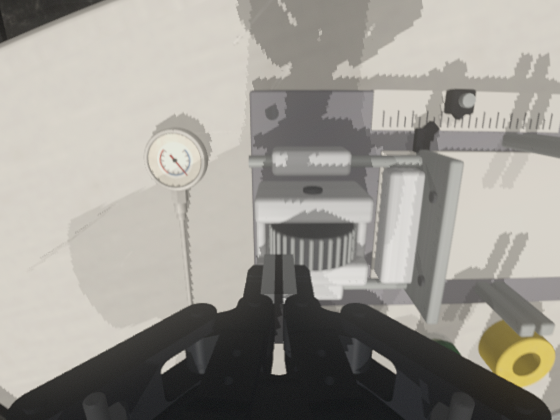

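View pics/s2.png

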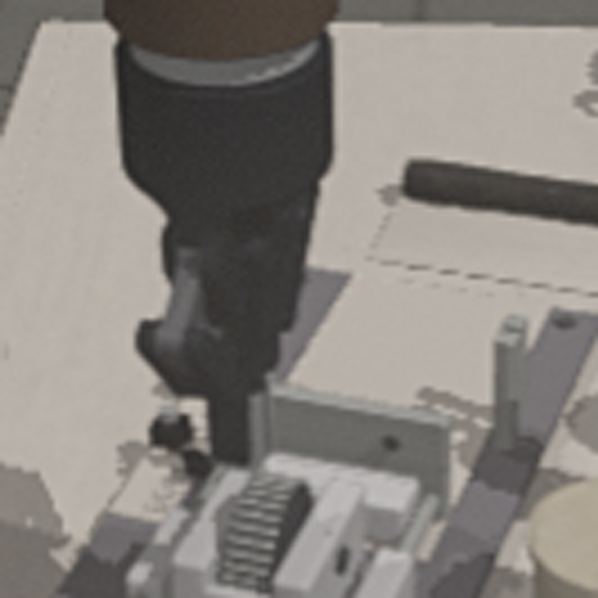

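apply_moves:
  commands:
    - [1,-2,4,10,0,0,0]
    - [1,0,0,10,0,0,0]
    - [1,0,0,2,0,0,0]
    - [1,0,0,1,0,0,0]
    - [1,0,0,0,0,0,0]

```text
t: 3.05
tool_pos: [508.5, -114.5, 78.1]
eef_rot: [-180.0, -0.0, 163.7]
contact_force: [0.6, 0.1, 0.4]
gripper_width: 0.001
```

apply_moves:
  commands:
    - [1,0,0,1,0,0,0]
    - [1,0,0,1,0,0,0]
    - [1,0,0,0,0,0,0]

```text
t: 3.3
tool_pos: [508.7, -114.5, 76.4]
eef_rot: [180.0, 0.0, 163.7]
contact_force: [0.1, 0.2, -0.4]
gripper_width: -0.003
```

apply_moves:
  commands:
    - [1,0,0,1,0,0,0]
    - [1,0,0,0,0,0,0]

```text
t: 3.47
tool_pos: [508.6, -114.6, 75.3]
eef_rot: [180.0, 0.0, 163.7]
contact_force: [-0.1, 0.8, 0.4]
gripper_width: 0.005
```

apply_moves:
  commands:
    - [1,0,0,0.5,0,0,0]
    - [1,0,0,0,0,0,0]

```text
t: 3.63
tool_pos: [508.6, -114.6, 74.8]
eef_rot: [-180.0, -0.0, 163.7]
contact_force: [0.4, 0.7, 0.2]
gripper_width: -0.001
```

apply_moves:
  commands:
    - [1,0,0,0.5,0,0,0]
    - [1,0,0,0,0,0,0]

```text
t: 3.8
tool_pos: [508.7, -114.6, 74.5]
eef_rot: [-180.0, 0.0, 163.7]
contact_force: [-0.3, 0.0, 1.4]
gripper_width: -0.003
```

apply_moves:
  commands:
    - [1,0,0,0.5,0,0,0]
    - [1,0,0,0,0,0,0]

```text
t: 3.97
tool_pos: [508.8, -114.8, 74.1]
eef_rot: [-180.0, 0.0, 163.7]
contact_force: [-0.4, -0.8, 1.9]
gripper_width: -0.003
```

apply_moves:
  commands:
    - [1,0,1.5,0.5,0,0,0]
    - [1,0,1.5,0,0,0,0]
    - [1,0,1.5,0,0,0,0]

```text
t: 4.22
tool_pos: [509.9, -111.1, 74.6]
eef_rot: [-179.9, 0.0, 163.7]
contact_force: [-3.0, -2.6, 11.0]
gripper_width: 0.002
```

apply_moves:
  commands:
    - [1,0,2,-0.2,0,0,0]
    - [1,0,2,0,0,0,0]
    - [1,0,2,0,0,0,0]
    - [1,0,2,0,0,0,0]

```text
t: 4.55
tool_pos: [512.4, -103.2, 75.5]
eef_rot: [-179.9, 0.1, 163.7]
contact_force: [-4.7, -0.6, 14.1]
gripper_width: 0.004
```

apply_moves:
  commands:
    - [1,0,2,0,0,0,0]
    - [1,0,2,0,0,0,0]
    - [1,0,2,0,0,0,0]
    - [1,0,2,0.2,0,0,0]

```text
t: 4.88
tool_pos: [514.9, -95.3, 75.5]
eef_rot: [-180.0, 0.1, 163.7]
contact_force: [-4.8, -1.3, 15.0]
gripper_width: -0.002
```

```bash
cat > look.py <<'E'
import sys
from h import *
from rig import telemetry, grab_frame
s=telemetry.state();print(s["tool_pos"].round(2),s["contact_force"].round(1))
c=camera_params("wrist");p,d=grab_frame("wrist");n=sys.argv[1]
cv2.imwrite(f"pics/{n}.png",p)
np.savez(f"pics/{n}.npz",**{k:c[k] for k in c})
E
python3 look.py w3
```

```text
[514.85 -95.3   75.55] [-4.8 -1.3 15. ]
```

View pics/w3.png

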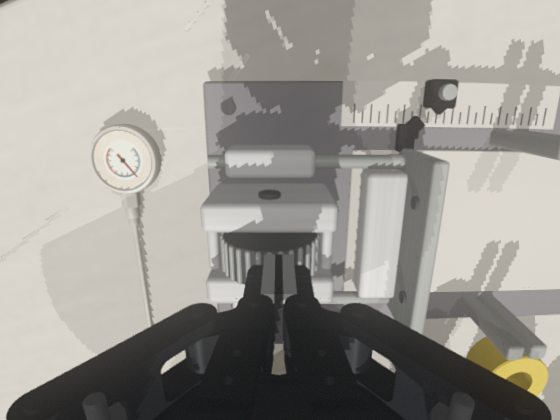

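apply_moves:
  commands:
    - [1,0,2,0,0,0,0]
    - [1,0,2,0,0,0,0]
    - [1,0,0,-5,0,0,0]
    - [1,0,0,-5,0,0,0]
    - [1,0,-12,0,0,0,0]
    - [1,0,-12,0,0,0,0]
    - [1,0,0,5,0,0,0]
    - [1,0,0,5,0,0,0]
    - [1,0,2,0,0,0,0]
    - [1,0,2,0,0,0,0]
    - [1,0,2,0,0,0,0]
    - [1,0,2,0,0,0,0]
    - [1,0,2,0,0,0,0]

```text
t: 6.02
tool_pos: [511.1, -105.9, 75.4]
eef_rot: [-179.8, -0.0, 163.7]
contact_force: [-6.6, -0.7, 19.4]
gripper_width: -0.002
```

apply_moves:
  commands:
    - [1,0,2,0,0,0,0]
    - [1,0,2,0,0,0,0]
    - [1,0,2,0,0,0,0]
    - [1,0,2,0,0,0,0]
    - [1,0,2,0,0,0,0]
    - [1,0,2,0,0,0,0]
    - [1,0,2,0,0,0,0]

```text
t: 6.6
tool_pos: [515.9, -91.5, 74.9]
eef_rot: [-180.0, 0.1, 163.7]
contact_force: [-2.2, 0.8, 9.5]
gripper_width: -0.003
```

```bash
python3 look.py w4; python3 -c "
from h import *
for n in('w3','w4'):
    p=cv2.imread(f'pics/{n}.png');crop(p,380,70,80,60,9,f'pics/{n}c.png')"
```

```text
[515.92 -91.54  74.93] [-2.2  0.8  9.5]
```

View pics/w4c.png

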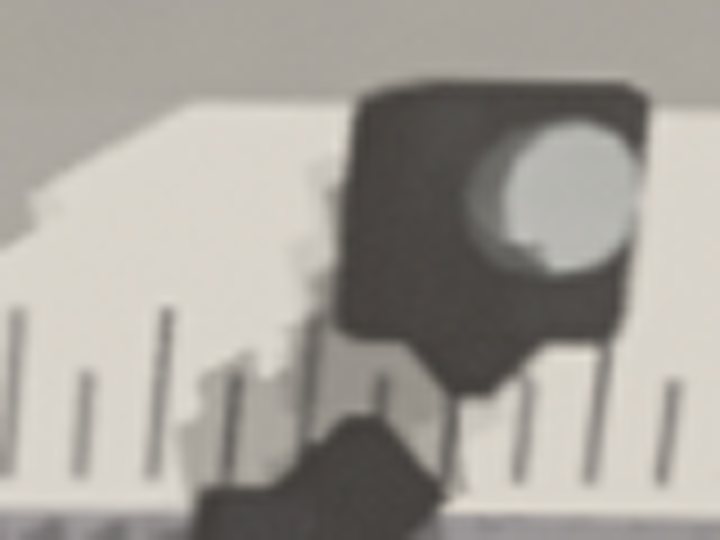

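View pics/w3c.png

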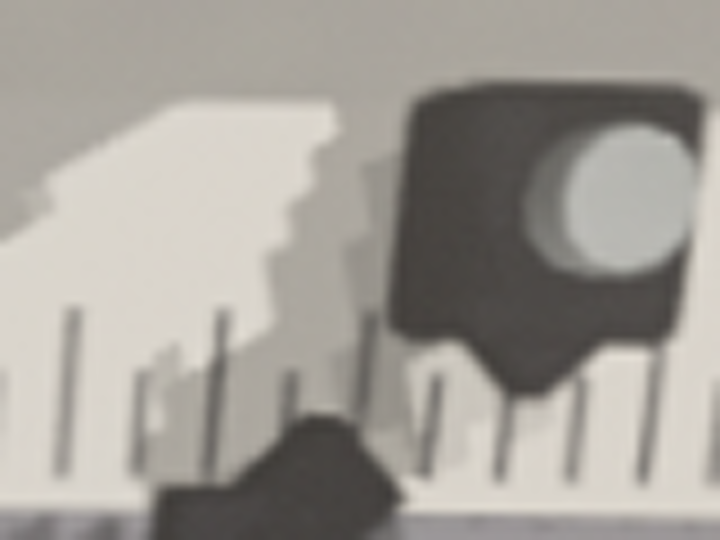

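```bash
cat > gap.py <<'E'
import sys
from h import *
n,x0,y0,k,px,py,mx,my=sys.argv[1],*map(float,sys.argv[2:])
c=dict(np.load(f"pics/{n}.npz"))
f=lambda x,y,z:onz("wrist",(x0+(x+.5)/k-.5,y0+(y+.5)/k-.5),z,c)
y=np.radians(-16);ex=np.array([np.cos(y),np.sin(y)]);ey=np.array([-ex[1],ex[0]])
P,M=f(px,py,20),f(mx,my,20);d=(M-P)[:2];print(P.round(1),M.round(1),"dx",d@ex,"gap y",d@ey)
E
python3 gap.py w4 380 70 9 365 415 472 393
python3 gap.py w3 380 70 9 325 415 530 393
```

```text
[472.1   7.3  20. ] [472.6  14.4  20. ] dx -1.4619047042655564 gap y 6.920047378275143
[470.4   1.2  20. ] [472.6  14.5  20. ] dx -1.5461795775671758 gap y 13.445668392368118
```

apply_moves:
  commands:
    - [1,0,0,-5,0,0,0]
    - [1,0,0,-5,0,0,0]
    - [1,0,-12,0,0,0,0]
    - [1,0,-12,0,0,0,0]
    - [1,0,0,5,0,0,0]
    - [1,0,0,5,0,0,0]
    - [1,0,2,0,0,0,0]
    - [1,0,2,0,0,0,0]
    - [1,0,2,0,0,0,0]
    - [1,0,2,0,0,0,0]
    - [1,0,2,0,0,0,0]
    - [1,0,2,0,0,0,0]
    - [1,0,2,0,0,0,0]
    - [1,0,2,0,0,0,0]
    - [1,0,2,0,0,0,0]
    - [1,0,2,0,0,0,0]

```text
t: 7.98
tool_pos: [514.4, -95.6, 75.5]
eef_rot: [-179.9, 0.0, 163.8]
contact_force: [-5.3, 0.2, 18.0]
gripper_width: -0.0
```

```bash
python3 look.py w5; python3 -c "
from h import *
for n in('w5',):
    p=cv2.imread(f'pics/{n}.png');crop(p,380,70,80,60,9,f'pics/{n}c.png')"
```

```text
[514.37 -95.6   75.46] [-5.3  0.2 18. ]
```

View pics/w5c.png

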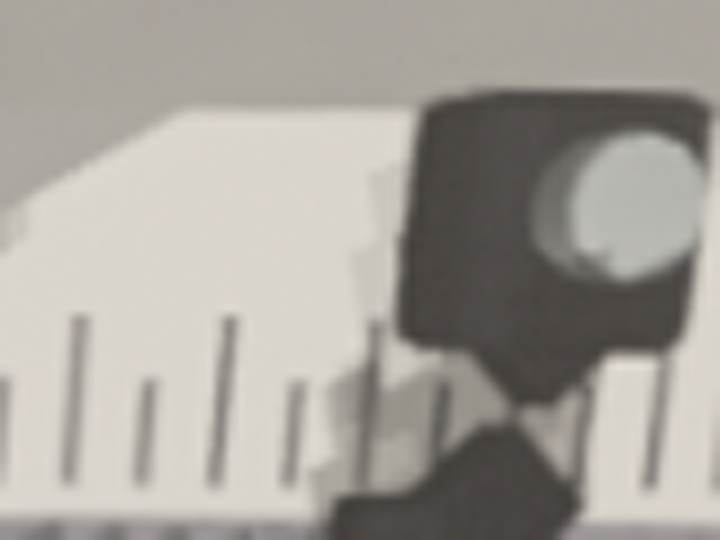

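```bash
python3 gap.py w5 380 70 9 505 423 537 402
```

```text
[473.4  12.3  20. ] [472.7  14.5  20. ] dx -1.354450236565813 gap y 1.9716868782555976
```

apply_moves:
  commands:
    - [1,0,2,0,0,0,0]
    - [1,0,2,0,0,0,0]
    - [1,0,0,0,0,0,0]
    - [1,0,0,-5,0,0,0]
    - [1,0,0,-5,0,0,0]
    - [1,0,-9,0,0,0,0]
    - [1,0,-9,0,0,0,0]
    - [1,0,0,0,0,0,0]

```text
t: 8.7
tool_pos: [509.2, -109.7, 82.6]
eef_rot: [-180.0, -0.1, 163.6]
contact_force: [-0.9, 0.2, -0.8]
gripper_width: 0.003
```

```bash
python3 look.py w6; python3 -c "
from h import *
for n in('w6',):
    p=cv2.imread(f'pics/{n}.png');crop(p,390,70,80,60,9,f'pics/{n}c.png')"
```

```text
[ 509.23 -109.74   82.6 ] [-0.9  0.2 -0.8]
```

View pics/w6c.png

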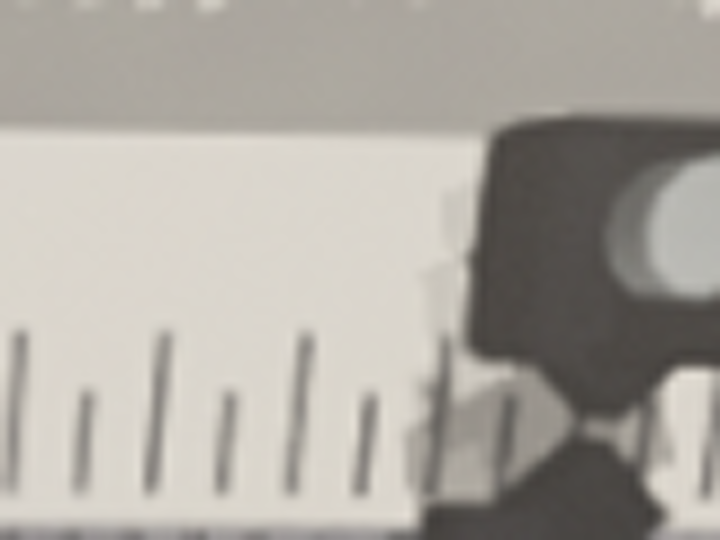

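```bash
python3 gap.py w6 390 70 9 590 434 607 413
```

```text
[473.7  13.2  20. ] [472.6  14.6  20. ] dx -1.398167107236663 gap y 1.0053796293479431
```

apply_moves:
  commands:
    - [1,0,2,5,0,0,0]
    - [1,0,0,4.5,0,0,0]
    - [1,0,1,0,0,0,0]
    - [1,0,1.5,0,0,0,0]
    - [1,0,1.5,0,0,0,0]
    - [1,0,1,0,0,0,0]
    - [1,0,0,0,0,0,0]

```text
t: 9.33
tool_pos: [512.8, -102.0, 75.5]
eef_rot: [-179.9, 0.0, 163.8]
contact_force: [-3.0, -0.3, 14.5]
gripper_width: 0.0
```

```bash
python3 look.py w7; python3 -c "
from h import *
for n in('w7',):
    p=cv2.imread(f'pics/{n}.png');crop(p,390,70,80,60,9,f'pics/{n}c.png')"
```

```text
[ 512.75 -101.96   75.55] [-3.  -0.3 14.5]
```

View pics/w7c.png

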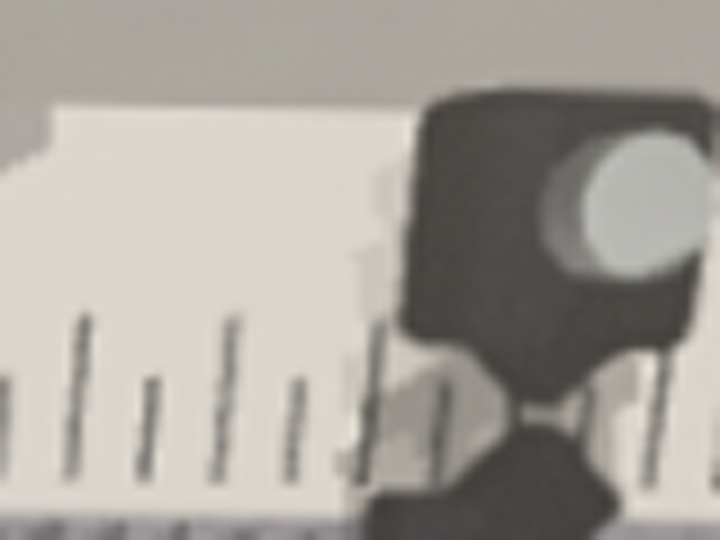

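The points now look in line. I'll lift straight up well clear and check again.

apply_moves:
  commands:
    - [1,0,0,-5,0,0,0]
    - [1,0,0,-15,0,0,0]
    - [1,0,0,-30,0,0,0]
    - [1,0,0,-30,0,0,0]
    - [1,0,0,0,0,0,0]
    - [1,0,0,0,0,0,0]
    - [1,0,0,0,0,0,0]

```text
t: 9.97
tool_pos: [511.8, -101.4, 152.9]
eef_rot: [180.0, -0.1, 163.7]
contact_force: [-0.3, -0.3, -0.1]
gripper_width: 0.001
```

```bash
python3 gap.py w7 390 70 9 538 424 541 401; python3 look.py w8; python3 -c "
from h import *
from rig import grab_frame
p=cv2.imread('pics/w8.png');crop(p,370,75,80,60,9,'pics/w8c.png')
p,_=grab_frame('side');cv2.imwrite('pics/s8.png',p)"
```

```text
[474.1  13.9  20. ] [472.7  14.3  20. ] dx -1.4600016562279718 gap y 0.006637986900832616
[ 511.78 -101.35  152.94] [-0.3 -0.3 -0.1]
```

View pics/w8c.png

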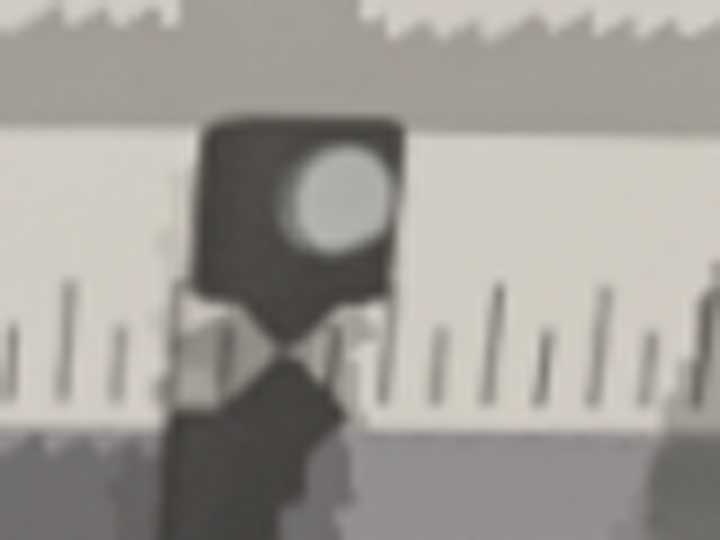

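View pics/s8.png

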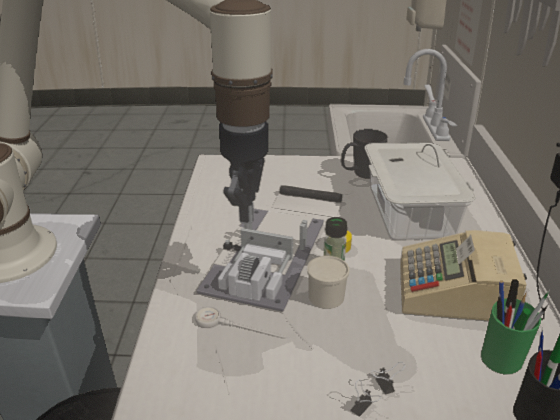

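In the zoomed wrist picture both points meet at about (287,350). The side view shows the arm clear of everything and the bystanders in place, so I'm handing in.

```bash
python3 gap.py w8 370 75 9 286 360 288 342; python3 -c "
from rig import robot;print(robot.sign_off())"
```

```text
[474.1  13.5  20. ] [472.6  14.   20. ] dx -1.572212119576421 gap y 0.03785157688706996
the job is handed in; nothing more can be done
None
```

The portion guide is set to the marked width, and I handed the job in at about 10 s of the 64 s allowed; sign-off reports no verdict. I rolled the wheel with the shut fingertips in three main strokes and one short one. At the readings I took, the wheel was pressed with about 10 to 19 N.

**Alignment:** After lifting clear, the wrist camera put the pointer about 0.04 mm from the marker's point along the guide. The calibration is only good to about 2 mm. With the finger still on the wheel, the gap had measured about 0.01 mm.

**Clearance:** The tool is about 77 mm above the wheel with no contact force. I never took the tool to the stop plate. In the side view the loose things look where they were; I compared them by eye, not by measurement.

**Disagreements:**
- The gap across the scale measured about 1.5 mm instead of the stated 1 mm. That direction is not judged.
- The wheel-top position differed by about 3.5 mm between measurements.
- I first felt the wheel about 1.5 mm lower than expected, because the tip was slightly behind the top of the wheel.

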